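# Clip a sample carrier into the stage

### The arm

A 6-joint arm with a two-finger parallel gripper is mounted at the origin on a cart in front of the work surface, level with it; the furniture and walls round the work are solid. World frame = base frame: x ahead of the robot, y to its left, z up, the work surface at z = 0. Lengths are in m, angles in rad, forces in N, time in s.
With the tool pointing down it reaches from about 0.425 to 0.95 m from the base axis. Payload 3.5 kg.
Tool frame: the origin (TCP) lies midway between the tips of the shut fingers; the grasp point (between the pads) lies 19 mm behind it; z points along the fingers, y is the line along which they close (so a half turn about z gives the same grasp; the last joint's range is limited). The gripper opens to 85 mm and grips with 20 to 120 N. Pads are 22 mm wide; open, the fingers measure 114 mm over their backs; the gripper's body (76 mm by 85 mm) begins 54 mm behind the grasp point. The pads swing forward as they close: fully open they stand 13 mm farther back than shut.
Start: joints at [1.027, 0.286, 1.577, -0, 1.279, -0.15], TCP at [0.259, 0.623, 0.231] pointing down, gripper open.
Joint ranges: [-2.77, 2.77], [-0.9, 2.22], [0.21, 2.48], [-1.53, 4.67], [0.24, 2.81], [-2.84, 2.84]. Speed limits (rad/s): [2.79, 2.79, 3.14, 3.14, 3.14, 3.14].

### API

Orientations are given as a unit quaternion [w, x, y, z].
In Python, from plant import env gives the robot as it stands. The module is installed in compiled form; this text tells all that it offers.
- The arm moves only by the tool apply_moves, never from a script. Its argument "steps" is one flat list of numbers, 7 for each row, row after row: the opening, from -1 (shut) to 1 (fully open), so that 0 is half open, then the shift along the tool's x, y, z in units of 30 mm (1.0 is 30 mm), then the turn, a rotation vector about the tool's x, y, z in units of 6 degrees (1.0 is 6 degrees). A call has exactly 10 rows; each row shifts and turns the commanded pose from where the row before left it, along the tool's axes as they then stand; what a row does not reach is not made up. A row lasts 1/12 s, in which the tool goes at most 41.7 mm and 7.16 degrees, less where a joint would pass 70% of its speed; a pose out of reach is approached as far as the arm can. A call is refused whole if a number of a shift passes 1 or a number of a turn 1, either way. A call with a gripper value outside its range is refused whole. The fingers move at their own pace and stop on an object; the grip force is fixed at half the most. Time passes only in rows, so rows that do not move let the fingers close, or fill a call up. It gives the time, the measured TCP pose, the force, the opening and the grip force at its end, in the units of the state.
- env.get_state(): the state, without advancing time (a new reading comes with each control period).
- env.get_image(name): name is "side" or "top" or "wrist"; returns the picture (420x560x3 uint8, red, green, blue); there is no depth.
- env.camera_model(name): a dict with "K" (3x3 intrinsics, pixels), "D" ([k1, k2, p1, p2, k3] as OpenCV has them; the pictures are not rectified), "view" (4x4, takes a point from world to camera coordinates); the wrist camera has in their place "hand_eye" (4x4, takes a point from camera to tool coordinates, whose origin is the TCP and whose axes are the flange's). Camera axes: x right, y down, z forward; pixel columns grow to the right and rows downward; lengths in m; the calibration is good to about 2 mm. A picture is of the moment at which its call begins: read the wrist's pose just before it. camera_model takes no time and is no camera call.
- env.sign_off(): hands the job in; it is judged then, once.
The state is a dict: "time_s": time; "joints": joint angles; "dq": joint speeds; "tau": joint torques, N m; "tool_pos": TCP position; "tool_rot": TCP orientation; "ft_force": force on the tool from outside, world axes, zero at the start; "torque": the same for the moment, N m; "gripper_width": finger opening in m; "finger_force": force on a finger pad.
Only numpy, scipy, OpenCV 4.12 (cv2) and the standard library are available. Lean on these libraries where they do the work, as an engineer would, in place of code of your own. Each camera call takes 0.05 s, during which the arm holds its last target. There are 200 camera calls.

### The job

Load the sample carrier into the spring-clip stage: press the clip's long paddle down with one fingertip and hold it down while the other fingertip pushes the flat carrier along its channel, under the raised toe, until it is fully home against the end stop; then let the paddle up so that the toe clamps the carrier. Push the carrier only, do not pick it up, and leave the puck, the vial and the brass weight standing where they are.

Things in the scene. Friction and masses are not known exactly. Their poses are not given: they have to be found in the camera images.
- stage: Aluminium stage fixed to the bench. Origin on the bench under the channel's middle line; x = the way the carrier is pushed in, y = to the paddle's side (left looking along x), z up. In mm: base x -96..74, y -35..43, channel floor z 10; guide rails at y +-21.5 to +-27.5, tops z 14; clip shaft along x at y 33, z 20, its bearing blocks y 27..39, up to z 26. Carrier fully home: its origin at x = 30.
- stage_stop (a point): Middle of the end stop's face at the far end of the channel (stage x = 60, y = 0, z = 17 mm); the carrier's front touches it when home. The stop is a steel block 52 mm wide, its top at z 24 mm.
- carrier: Loose flat aluminium sample carrier, 60 (x) x 40 (y) x 10 mm, about 0.1 kg; a rim along its rear edge, 6 mm thick, rises to 16 mm above its underside; round coupon in its top. Origin: centre of the underside; x towards the stop. It starts lying in the channel before the toe, origin at stage x -22 to -4 mm, underside at z 10 mm.
- carrier_rear (a point): Middle of the carrier's upright rear face (where to push), at the top of the rim: 30 mm behind the carrier's origin, 16 mm above its underside. A fingertip fits behind it, above channel floor and rails.
- clip (a joint): Angle of the sprung steel clip, rad. 0: at rest, underside of the toe 6 mm above the channel floor, which blocks the 10 mm thick carrier. 0.34: paddle at its lower stop, toe about 14 mm above the floor. About 0.17: toe resting on the carrier. The carrier passes above about 0.2. Springs back when let go. At the lip about 2 N starts it, about 5 N holds it fully down.
- clip_lip (a point): Middle of the rolled lip (round bar, 8 mm thick, 100 mm long) at the paddle's outer edge, parallel to stage x, from stage x -88 to 12 mm, at y about 68 mm; press anywhere along it, sliding is fine. Lip top above the bench: 30 mm at rest, 18 mm fully down: there a second, level fingertip meets the carrier's rear face (z 10 to 26 mm). Nothing but bench under the lip.
- clip_toe (a point): Middle of the clip's toe, a steel cylinder 8 mm thick, 14 mm long along stage x (x 34..48 mm, y about 9 mm). It blocks the channel at rest, rises as the paddle goes down, and clamps the carrier's top when let down on it.
- puck: Bystander: dark cast puck, 40 mm across, 22 mm high, loose; origin under its centre.
- vial: Bystander: small capped sample vial, 28 mm across, 66 mm high, loose; origin under its centre.
- weight: Bystander: small brass weight with a knob, 31 mm across, 47 mm high, loose; origin under its centre.
Things that resemble listed ones, but are neither listed nor needed, are in the scene too. Leave any orange or turquoise look-alike of the carrier alone.

How it is judged:
On the way, in this order (a step that is already met when the one before it is completed fails the run):
1. the paddle is held down while the carrier still lies in front of the toe (value of joint clip above 0.19 rad and x of carrier in the frame of stage below 0.003 m), for 0.1 s.
2. with the paddle still held down, the carrier has been pushed home against the stop (value of joint clip above 0.19 rad and x of carrier in the frame of stage above 0.0265 m), for 0.1 s.
At the end, for the whole second after the job is handed in: The carrier lies flat in the channel within 3.5 mm of the end stop, at rest, with the released clip's toe down on it (clip angle 0.12 to 0.21 rad) (x of carrier in the frame of stage between 0.0265 and 0.0325 m and y of carrier in the frame of stage between -0.004 and 0.004 m and z of carrier in the frame of stage between 0.008 and 0.012 m and angle between carrier's own z axis and vertical below 0.05 rad and value of joint clip between 0.12 and 0.21 rad and linear speed of carrier below 0.01 m/s); the robot touches nothing.
It fails at once if the carrier is lifted out of the channel (more than 8 mm) or tipped (z of carrier in the frame of stage above 0.018 m or angle between carrier's own z axis and vertical above 0.25 rad).
It fails at once if the puck is knocked over or shifted more than 20 mm (distance of puck from where it was at the start of the episode above 0.02 m or angle between puck's own z axis and vertical above 0.5 rad).
It fails at once if the vial is knocked over or shifted more than 20 mm (distance of vial from where it was at the start of the episode above 0.02 m or angle between vial's own z axis and vertical above 0.5 rad).
It fails at once if the brass weight is knocked over or shifted more than 20 mm (distance of weight from where it was at the start of the episode above 0.02 m or angle between weight's own z axis and vertical above 0.5 rad).
It also fails if it takes over 42 s, if anything falls off the work surface, if the arm or the gripper's body presses on something with over 40 N, if the wrist force passes 120 N, or if a joint passes its speed limit or range.

## Working session

There is one attempt and no reset: what is moved stays moved. The work goes in short steps, Python scripts to look and compute and a tool call to move; the robot and the scene stay as the last step left them, time stands still between calls to the robot, and variables do not carry over. Pictures are saved under pics/ and viewed, at most 13 in all, crops included, and the job is handed in when it is done.

Besides the shell and the picture viewer there is one more tool, called by a JSON object that holds its "api" and its "payload". apply_moves: Moves the arm, as the interface text tells. Its arguments: {"type":"object","properties":{"steps":{"type":"array","items":{"type":"number"}}},"required":["steps"]}

```bash
mkdir -p pics
python3 - <<'E'
from plant import env
import cv2,numpy as np
s=env.get_state();print({k:np.round(v,3).tolist() for k,v in s.items()})
for n in("top","side"):
    cv2.imwrite(f"pics/{n}0.png",env.get_image(n)[:,:,::-1])
    m=env.camera_model(n);print(n,{k:np.round(v,3).tolist() for k,v in m.items()})
print(env.camera_model("wrist"))
E
```

```text
{'time_s': 0.0, 'joints': [1.027, 0.287, 1.578, -0.0, 1.279, -0.15], 'dq': [-0.002, -0.001, 0.001, -0.0, -0.001, 0.0], 'tau': [-0.001, -40.596, -29.263, -0.0, 0.006, 0.0], 'tool_pos': [0.259, 0.623, 0.23], 'tool_rot': [-0.0, 0.196, 0.981, -0.001], 'ft_force': [-0.169, 0.168, 0.053], 'torque': [-0.009, -0.03, 0.01], 'finger_force': 0.0, 'gripper_width': 0.086}
top {'K': [[395.917, 0.0, 278.38], [0.0, 395.917, 204.624], [0.0, 0.0, 1.0]], 'D': [-0.116, 0.0, 0.0, 0.0, 0.0], 'view': [[-0.027, -0.999, 0.034, 0.003], [-0.997, 0.024, -0.075, 0.548], [0.074, -0.036, -0.997, 0.878], [0.0, 0.0, 0.0, 1.0]]}
side {'K': [[484.585, 0.0, 271.296], [0.0, 484.585, 203.427], [0.0, 0.0, 1.0]], 'D': [-0.046, 0.0, 0.0, 0.0, 0.0], 'view': [[1.0, 0.031, 0.007, -0.527], [0.024, -0.605, -0.796, 0.034], [-0.02, 0.796, -0.605, 0.911], [0.0, 0.0, 0.0, 1.0]]}
{'K': array([[343.23967553,   0.        , 277.49412023],
       [  0.        , 343.23967553, 209.85208734],
       [  0.        ,   0.        ,   1.        ]]), 'D': array([-0.08343584,  0.        ,  0.        ,  0.        ,  0.        ]), 'hand_eye': array([[-5.46941533e-05, -9.52611504e-01, -3.04189610e-01,
         7.83857112e-02],
       [ 9.99999795e-01,  1.42048848e-04, -6.24648253e-04,
         2.00550501e-04],
       [ 6.38256896e-04, -3.04189582e-01,  9.52611301e-01,
        -1.42855056e-01],
       [ 0.00000000e+00,  0.00000000e+00,  0.00000000e+00,
         1.00000000e+00]])}
```

View pics/top0.png

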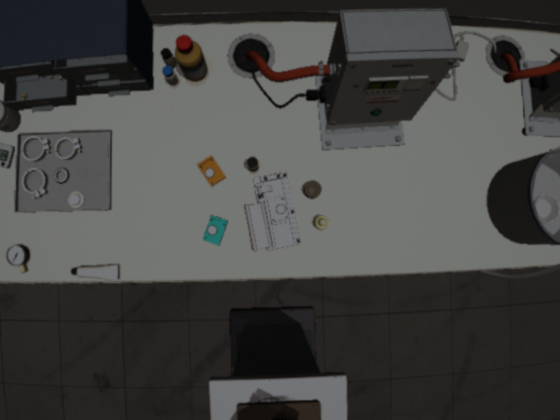

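View pics/side0.png

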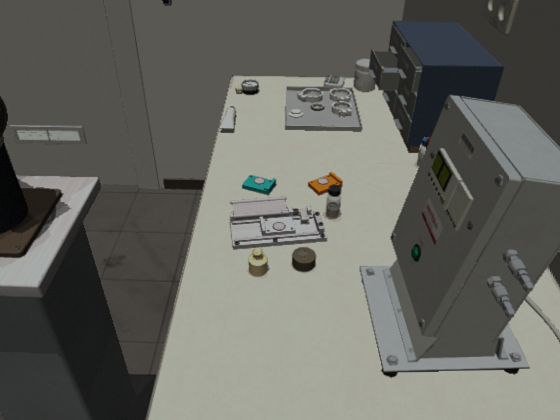

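Top view shows the stage at about (272,210), with the paddle to the left (258,225) and the toe and stop end up (270,180). The candidates for the carrier are the grey one in the channel (281,210), the orange one (211,171) and the turquoise one (215,230). The grey one fits the description. The vial is at (252,163), the puck at (312,189) and the weight at (321,222). I'll check these in a close crop.

Run:
```python
import cv2,numpy as np
a=cv2.imread("pics/top0.png")[150:260,190:340]
b=cv2.imread("pics/side0.png")[175:280,215:350]
f=lambda i,k:cv2.convertScaleAbs(cv2.resize(i,None,fx=k,fy=k,interpolation=cv2.INTER_CUBIC),alpha=1.3)
cv2.imwrite("pics/topc.png",f(a,5));cv2.imwrite("pics/sidec.png",f(b,5))
```

```text
(no output)
```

View pics/topc.png

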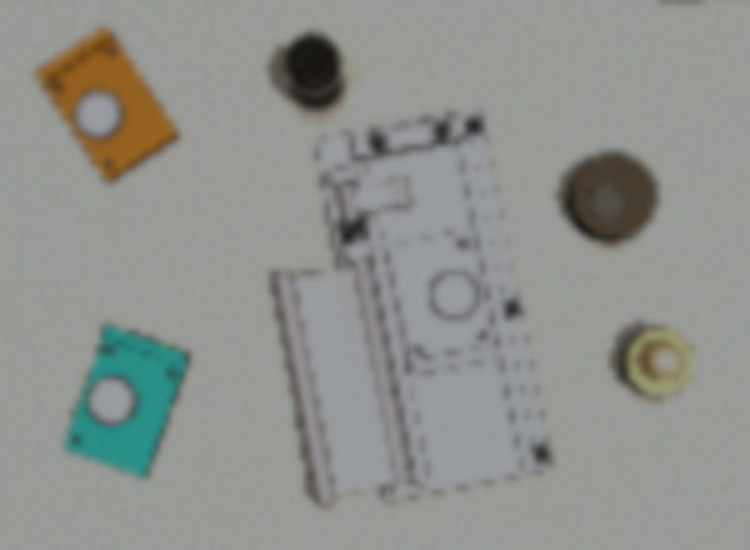

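View pics/sidec.png

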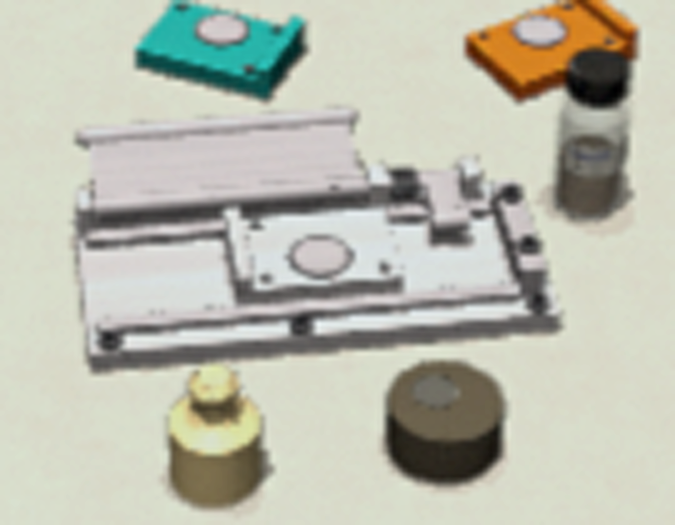

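```bash
cat > h.py <<'E'
import cv2,numpy as np
from plant import env
from scipy.optimize import least_squares
from scipy.spatial.transform import Rotation as R
def proj(n,P):
    m=env.camera_model(n);V=np.array(m["view"])
    return cv2.projectPoints(np.float64(P).reshape(-1,3),cv2.Rodrigues(V[:3,:3])[0],V[:3,3],np.array(m["K"]),np.array(m["D"]))[0][:,0]
def ray(n,px,z):
    m=env.camera_model(n);V=np.array(m["view"])
    u=cv2.undistortPoints(np.float64([[px]]),np.array(m["K"]),np.array(m["D"]))[0,0]
    d=V[:3,:3].T@[u[0],u[1],1];c=-V[:3,:3].T@V[:3,3];return c+d*(z-c[2])/d[2]
def w(p,P):  # stage mm -> world m
    c,s=np.cos(p[2]),np.sin(p[2]);P=np.float64(P).reshape(-1,3)/1000
    return np.c_[p[0]+c*P[:,0]-s*P[:,1],p[1]+s*P[:,0]+c*P[:,1],P[:,2]]
def s(p,W):
    W=np.float64(W).reshape(-1,3);c,q=np.cos(p[2]),np.sin(p[2]);d=W[:,:2]-p[:2]
    return 1000*np.c_[c*d[:,0]+q*d[:,1],-q*d[:,0]+c*d[:,1],W[:,2]]
E
python3 - <<'E'
from h import *
T=lambda c:(np.float64(c)+.5)/5-.5+[190,150]
S=lambda c:(np.float64(c)+.5)/5-.5+[215,175]
top=[((-96,-35,10),(549,466)),((74,-35,10),(482,108)),((-88,68,27),(318,502)),((12,68,27),(284,272))]
side=[((-96,-35,10),(91,358)),((74,-35,10),(559,318)),((-88,68,27),(80,135)),((12,68,27),(355,114))]
f=lambda p:np.r_[(proj("top",w(p,[a for a,_ in top]))-T([b for _,b in top])).ravel(),(proj("side",w(p,[a for a,_ in side]))-S([b for _,b in side])).ravel()]
r=least_squares(f,[.5,0,.2]);p=r.x;print(p,np.round(r.fun.reshape(-1,2),1));np.save("p.npy",p)
for n,c,z,F in[("rim rear L top",(408,372),26,T),("rim rear R top",(495,357),26,T),("carr front L",(385,245),20,T),("carr front R",(470,233),20,T),("coupon",(453,295),20,T)]:
    print(n,s(p,ray("top",F(c),z/1000)).round(1))
for n,c,z in[("rim L top",(230,208),26),("rim R rear bottom",(240,297),10),("coupon",(321,256),20)]:print("side",n,s(p,ray("side",S(c),z/1000)).round(1))
for n,c,z in[("vial",(313,60),66),("puck",(610,195),22),("weight",(660,362),47)]:print(n,s(p,ray("top",T(c),z/1000)).round(0))
st=env.get_state();q=np.array(st["tool_rot"]);M=R.from_quat(q[[1,2,3,0]]).as_matrix();print(M.round(3))
print("tool in stage",s(p,st["tool_pos"]), "base dist of x=-80,y=31:",w(p,(-80,31,20)))
E
```

```text
[ 0.54838281 -0.00828074  0.15749312] [[ 0.3  0.4]
 [ 0.  -0.4]
 [ 1.4 -1.6]
 [ 0.2  0.5]
 [-1.1 -1.5]
 [ 0.2 -1.1]
 [ 1.6 -0. ]
 [-1.4  0.5]]
rim rear L top [[-41.2  21.5  26. ]]
rim rear R top [[-41.7 -18.3  26. ]]
carr front L [[17.6 21.1 20. ]]
carr front R [[ 16.  -17.9  20. ]]
coupon [[-10.4  -5.1  20. ]]
side rim L top [[-39.   18.6  26. ]]
side rim R rear bottom [[-38.9 -12.9  10. ]]
side coupon [[-8.6 -5.4 20. ]]
vial [[99. 38. 66.]]
puck [[ 21. -84.  22.]]
weight [[-58. -88.  47.]]
[[-0.923  0.384 -0.001]
 [ 0.384  0.923 -0.002]
 [ 0.    -0.002 -1.   ]]
tool in stage [[-187.17500333  668.74302413  230.02390236]] base dist of x=-80,y=31: [[0.4645108  0.00978817 0.02      ]]
```

{"api": "apply_moves", "payload": {"steps": [0.28,-0.73,-0.79,0,0,0,0,0.28,-0.73,-0.79,0,0,0,0,0.28,-0.73,-0.79,0,0,0,0,0.28,-0.73,-0.79,0,0,0,0,0.28,-0.73,-0.79,0,0,0,0,0.28,-0.73,-0.79,0,0,0,0,0.28,-0.73,-0.79,0,0,0,0,0.28,-0.73,-0.79,0,0,0,0,0.28,-0.73,-0.79,0,0,0,0,0.28,-0.73,-0.79,0,0,0,0]}}

```text
time_s: 0.93
tool_pos: [0.3702, 0.3188, 0.2308]
tool_rot: [-0.0, 0.195, 0.981, -0.0]
ft_force: [0.3, 0.3, -0.2]
gripper_width: 0.0544
finger_force: 0.0
```

{"api": "apply_moves", "payload": {"steps": [0.28,-0.73,-0.79,0,0,0,0,0.28,-0.73,-0.79,0,0,0,0,0.28,-0.73,-0.79,0,0,0,0,0.28,-0.73,-0.79,0,0,0,0,0.28,-0.73,-0.79,0,0,0,0,0.28,-0.73,-0.79,0,0,0,0,0.28,-0.73,-0.79,0,0,0,0,0.28,-0.73,-0.79,0,0,0,0,0.28,-0.73,-0.79,0,0,0,0,0.28,-0.73,-0.79,0,0,0,0]}}

```text
time_s: 1.77
tool_pos: [0.4815, 0.016, 0.231]
tool_rot: [-0.0, 0.196, 0.981, 0.0]
ft_force: [1.0, 0.1, 0.2]
gripper_width: 0.0548
finger_force: 0.0
```

{"api": "apply_moves", "payload": {"steps": [0.28,0,0,0,0,0,-0.88,0.28,0,0,0,0,0,-0.88,0.28,0,0,0,0,0,-0.88,0.28,0,0,0.5,0,0,-0.88,0.28,0,0,0.5,0,0,-0.88,0.28,0,0,0.5,0,0,-0.88,0.28,0,0,0.5,0,0,0,0.28,0,0,0.5,0,0,0,0.28,0,0,0.5,0,0,0,0.28,0,0,0,0,0,0]}}

```text
time_s: 2.6
tool_pos: [0.4788, 0.018, 0.1376]
tool_rot: [-0.004, -0.079, 0.997, 0.001]
ft_force: [-1.2, 0.3, -0.4]
gripper_width: 0.0545
finger_force: 0.0
```

```bash
cat >> h.py <<'E'
def status():
    p=np.load("p.npy");st=env.get_state();q=np.array(st["tool_rot"]);M=R.from_quat(q[[1,2,3,0]]).as_matrix()
    print(round(st["time_s"],2),"tcp stage",s(p,st["tool_pos"])[0].round(1),"yaw err deg",np.degrees(np.arctan2(M[1,1],M[0,1])-np.pi/2-p[2]).round(2),"tilt",M[:,2].round(3),"F",np.round(st["ft_force"],1),"w",round(st["gripper_width"],4))
    return p,st,M
E
python3 - <<'E'
from h import *
p,st,M=status()
cv2.imwrite("pics/w1.png",cv2.convertScaleAbs(env.get_image("wrist")[:,:,::-1],alpha=1.3))
E
```

```text
2.6 tcp stage [-64.6  36.8 137.6] yaw err deg 0.09 tilt [-0.007  0.001 -1.   ] F [-1.2  0.3 -0.4] w 0.0545
```

View pics/w1.png

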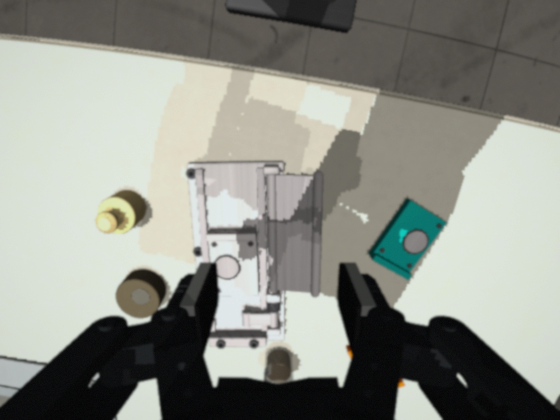

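The wrist view looks back along the channel. The lip runs from (320,172) to (317,296), the carrier's rim is at (208..256,230), the base corner is at (188,165), and the fingers are at left and right. I'll refine the stage pose from these.

```bash
cat >> h.py <<'E'
def wray(st,M,px,z):
    m=env.camera_model("wrist");H=np.array(m["hand_eye"])
    u=cv2.undistortPoints(np.float64([[px]]),np.array(m["K"]),np.array(m["D"]))[0,0]
    d=M@H[:3,:3]@[u[0],u[1],1];c=np.array(st["tool_pos"])+M@H[:3,3];return c+d*(z-c[2])/d[2]
E
python3 - <<'E'
from h import *
p,st,M=status()
for n,px,z in[("lip rear",(320,172),.028),("lip front",(317,296),.028),("base rear R",(188,165),.01),("base front R",(209,348),.01),("rim rear R",(208,230),.026),("rim rear L",(256,229),.026),("coupon",(228,267),.02)]:
    print(n,s(p,wray(st,M,px,z)).round(1))
cv2.imwrite("pics/w2.png",cv2.resize(cv2.imread("pics/w1.png")[150:360,170:370],None,fx=2.8,fy=2.8,interpolation=cv2.INTER_CUBIC))
E
```

```text
2.65 tcp stage [-63.6  36.6 139.3] yaw err deg 0.09 tilt [-0.005  0.001 -1.   ] F [ 0.5  0.4 -0.7] w 0.0549
lip rear [[-91.2  69.   28. ]]
lip front [[15.4 70.7 28. ]]
base rear R [[-93.3 -35.   10. ]]
base front R [[ 85.2 -29.2  10. ]]
rim rear R [[-43.6 -18.6  26. ]]
rim rear L [[-44.6  19.9  26. ]]
coupon [[-7.8 -4.9 20. ]]
```

View pics/w2.png

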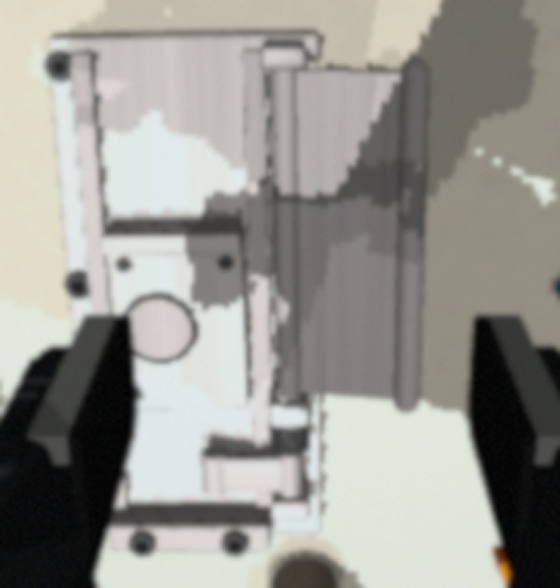

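{"api": "apply_moves", "payload": {"steps": [0.46,0,-0.1,0.6,0,0,0,0.46,0,0,0.6,0,0,0,0.46,0,0,0.6,0,0,0,0.46,0,0,0.6,0,0,0,0.46,0,0,0.5,0,0,0,0.46,0,0,0.3,0,0,0,0.46,0,0,0,0,0,0,0.46,0,0,0,0,0,0,0.46,0,0,0,0,0,0,0.46,0,0,0,0,0,0]}}

```text
time_s: 3.48
tool_pos: [0.4832, 0.0144, 0.0467]
tool_rot: [0.001, -0.08, 0.997, -0.0]
ft_force: [-0.0, -0.6, -0.3]
gripper_width: 0.0627
finger_force: 0.0
```

Run:
```python
from h import *
p,st,M=status()
cv2.imwrite("pics/w3.png",cv2.convertScaleAbs(env.get_image("wrist")[:,:,::-1],alpha=1.3))
cv2.imwrite("pics/s3.png",cv2.resize(env.get_image("side")[150:270,200:350,::-1],None,fx=5,fy=5,interpolation=cv2.INTER_CUBIC))
```

```text
3.48 tcp stage [-60.9  32.6  46.7] yaw err deg 0.1 tilt [ 0.003 -0.001 -1.   ] F [-0.  -0.6 -0.3] w 0.0627
```

View pics/w3.png

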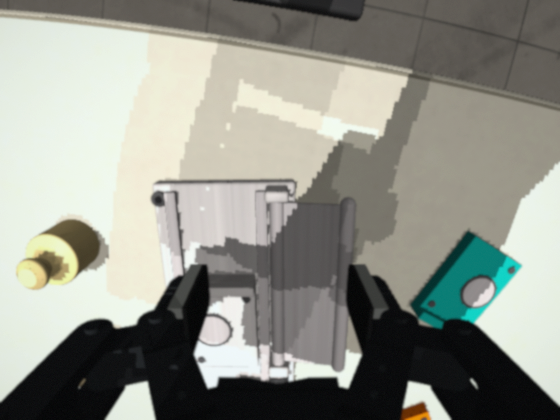

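View pics/s3.png

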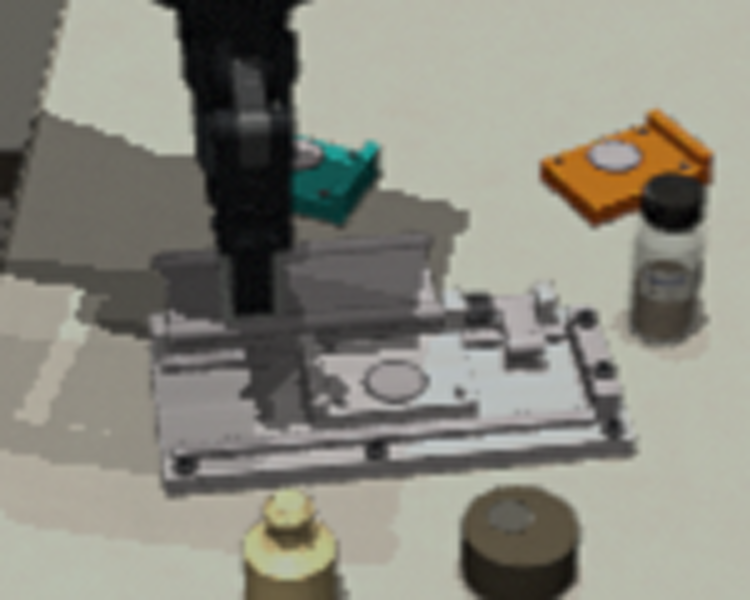

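The side view shows the pusher fingertip hanging over the channel behind the carrier, tip at (253,312) in the crop. The wrist view shows the right finger over the lip at about (350,290). I'll descend in small steps, watching the force.

{"api": "apply_moves", "payload": {"steps": [0.46,0.1,0,0.1,0,0,0,0.46,0,0.02,0.1,0,0,0,0.46,0,0,0.1,0,0,0,0.46,0,0,0.1,0,0,0,0.46,0,0,0.1,0,0,0,0.46,0,0,0,0,0,0,0.46,0,0,0,0,0,0,0.46,0,0,0,0,0,0,0.46,0,0,0,0,0,0,0.46,0,0,0,0,0,0]}}

```text
time_s: 4.42
tool_pos: [0.4792, 0.0147, 0.0305]
tool_rot: [0.0, -0.079, 0.997, -0.0]
ft_force: [0.5, 0.0, -0.2]
gripper_width: 0.0622
finger_force: 0.0
```

Run:
```python
from h import *
p,st,M=status()
for z in(30,35,40,45,50,55): print(z,proj("side",w(p,(-61,-2,z))).round(1))
```

```text
4.42 tcp stage [-64.8  33.5  30.5] yaw err deg 0.09 tilt [ 0. -0. -1.] F [ 0.5  0.  -0.2] w 0.0622
30 [[249.6 222.5]]
35 [[249.6 220.4]]
40 [[249.5 218.2]]
45 [[249.4 216. ]]
50 [[249.4 213.8]]
55 [[249.3 211.6]]
```

{"api": "apply_moves", "payload": {"steps": [0.46,0,0,0.1,0,0,0,0.46,0,0,0.1,0,0,0,0.46,0,0,0.1,0,0,0,0.46,0,0,0.1,0,0,0,0.46,0,0,0,0,0,0,0.46,0,0,0,0,0,0,0.46,0,0,0,0,0,0,0.46,0,0,0,0,0,0,0.46,0,0,0,0,0,0,0.46,0,0,0,0,0,0]}}

```text
time_s: 5.25
tool_pos: [0.4791, 0.0148, 0.0185]
tool_rot: [0.0, -0.079, 0.997, 0.0]
ft_force: [-0.1, 3.4, 3.6]
gripper_width: 0.0622
finger_force: 1.8
```

Pad force and sideways force show that the finger's inner edge is catching the outer side of the lip. I'll back up, shift inward and press again.

{"api": "apply_moves", "payload": {"steps": [0.46,0,0,-0.25,0,0,0,0.46,0,0,-0.25,0,0,0,0.4,0,-0.12,0,0,0,0,0.4,0,0,0,0,0,0,0.4,0,0,0.1,0,0,0,0.4,0,0,0.1,0,0,0,0.4,0,0,0.1,0,0,0,0.4,0,0,0.1,0,0,0,0.4,0,0,0.1,0,0,0,0.4,0,0,0,0,0,0]}}

```text
time_s: 6.08
tool_pos: [0.4795, 0.0112, 0.0179]
tool_rot: [-0.0, -0.079, 0.997, 0.0]
ft_force: [-1.2, 0.9, 3.2]
gripper_width: 0.0596
finger_force: 1.4
```

Run:
```python
from h import *
p,st,M=status();print(st["finger_force"],st["torque"])
cv2.imwrite("pics/w4.png",cv2.resize(cv2.convertScaleAbs(env.get_image("wrist")[:,:,::-1],alpha=1.5)[170:400,140:400],None,fx=2.5,fy=2.5,interpolation=cv2.INTER_CUBIC))
```

```text
6.08 tcp stage [-65.   30.1  17.9] yaw err deg 0.09 tilt [-0.001  0.    -1.   ] F [-1.2  0.9  3.2] w 0.0596
1.449451670050621 [0.16076333 0.14074117 0.02002456]
```

View pics/w4.png

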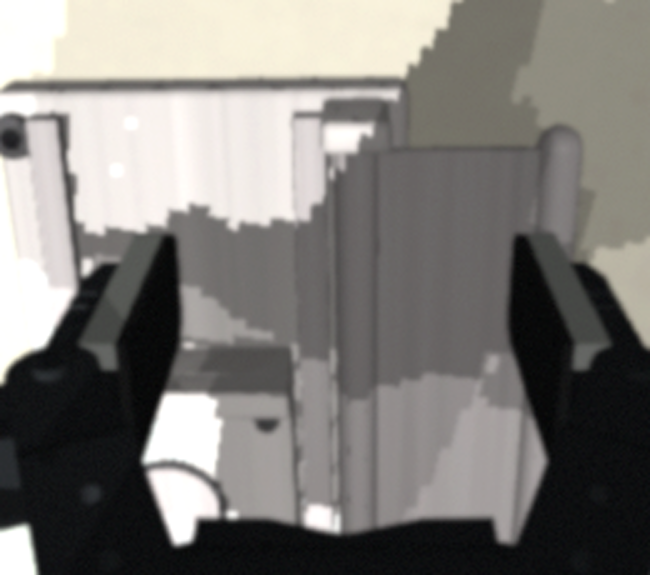

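Crop shows the right finger (515..560) on the lip (540..580) and the left finger (135..175) behind the carrier. I'll shift 3 mm outward and press 5 mm more.

{"api": "apply_moves", "payload": {"steps": [0.4,0,0.05,0,0,0,0,0.4,0,0.04,0,0,0,0,0.4,0,0,0.06,0,0,0,0.4,0,0,0.06,0,0,0,0.4,0,0,0.06,0,0,0,0.4,0,0,0,0,0,0,0.4,0,0,0,0,0,0,0.4,0,0,0,0,0,0,0.4,0,0,0,0,0,0,0.4,0,0,0,0,0,0]}}

```text
time_s: 6.97
tool_pos: [0.4797, 0.0136, 0.0133]
tool_rot: [0.001, -0.079, 0.997, -0.0]
ft_force: [1.6, -5.0, 5.4]
gripper_width: 0.0598
finger_force: 2.4
```

{"api": "apply_moves", "payload": {"steps": [0.4,-0.1,0,0,0,0,0,0.4,-0.1,0,0,0,0,0,0.4,-0.1,0,0,0,0,0,0.4,-0.1,0,0,0,0,0,0.4,-0.1,0,0,0,0,0,0.4,-0.1,0,0,0,0,0,0.4,-0.1,0,0,0,0,0,0.4,-0.1,0,0,0,0,0,0.4,-0.1,0,0,0,0,0,0.4,0,0,0,0,0,0]}}

```text
time_s: 7.8
tool_pos: [0.502, 0.0194, 0.0122]
tool_rot: [-0.006, -0.08, 0.997, 0.002]
ft_force: [-7.6, -2.0, 12.0]
gripper_width: 0.0597
finger_force: 6.2
```

Run:
```python
from h import *
p,st,M=status();print(st["finger_force"],st["torque"])
cv2.imwrite("pics/s5.png",cv2.resize(env.get_image("side")[170:270,200:350,::-1],None,fx=5,fy=5,interpolation=cv2.INTER_CUBIC))
```

```text
7.8 tcp stage [-41.5  34.6  12.2] yaw err deg 0.18 tilt [-0.011  0.002 -1.   ] F [-7.6 -2.  12. ] w 0.0597
6.170200556516647 [0.20123651 1.3498788  0.23241341]
```

View pics/s5.png

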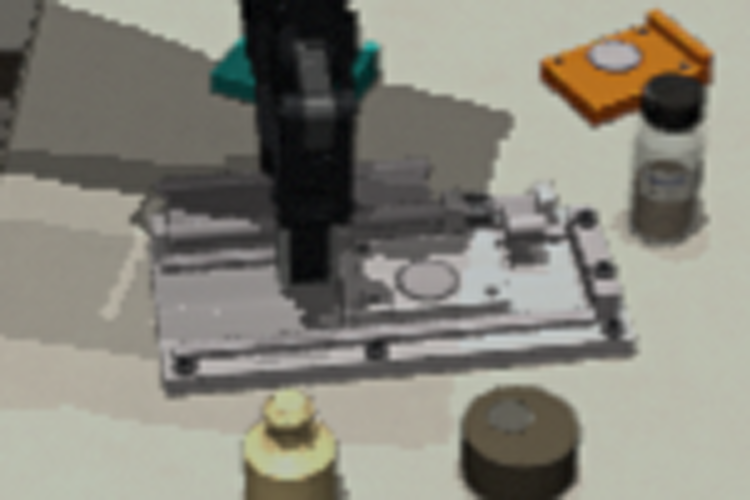

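The carrier has moved with the finger and the coupon is now at (428,280) in the crop. The toe is up and there is no obstruction, so I'll keep pushing.

{"api": "apply_moves", "payload": {"steps": [0.4,-0.1,0,-0.01,0,0,0,0.4,-0.1,0,0,0,0,0,0.4,-0.1,0,0,0,0,0,0.4,-0.1,0,0,0,0,0,0.4,-0.1,0,0,0,0,0,0.4,-0.1,0,0,0,0,0,0.4,-0.1,0,0,0,0,0,0.4,-0.1,0,0,0,0,0,0.4,0,0,0,0,0,0,0.4,0,0,0,0,0,0]}}

```text
time_s: 8.68
tool_pos: [0.5259, 0.0232, 0.0124]
tool_rot: [-0.005, -0.08, 0.997, 0.002]
ft_force: [-6.4, -0.5, 9.8]
gripper_width: 0.0596
finger_force: 5.0
```

Run:
```python
from h import *
p,st,M=status();print(st["finger_force"],st["torque"])
```

```text
8.68 tcp stage [-17.3  34.6  12.4] yaw err deg 0.15 tilt [-0.01   0.002 -1.   ] F [-6.4 -0.5  9.8] w 0.0596
5.007883446814958 [0.20758204 1.08247878 0.26390338]
```

{"api": "apply_moves", "payload": {"steps": [0.4,-0.06,0,0,0,0,0,0.4,-0.06,0,0,0,0,0,0.4,-0.06,0,0,0,0,0,0.4,0,0,0,0,0,0,0.4,0,0,0,0,0,0,0.4,0,0,0,0,0,0,0.4,0,0,0,0,0,0,0.4,0,0,0,0,0,0,0.4,0,0,0,0,0,0,0.4,0,0,0,0,0,0]}}

```text
time_s: 9.52
tool_pos: [0.5309, 0.024, 0.0124]
tool_rot: [-0.005, -0.08, 0.997, 0.002]
ft_force: [-7.1, -0.8, 10.5]
gripper_width: 0.0599
finger_force: 5.3
```

{"api": "apply_moves", "payload": {"steps": [0.4,-0.05,0,0,0,0,0,0.4,-0.05,0,0,0,0,0,0.4,0,0,0,0,0,0,0.4,0,0,0,0,0,0,0.4,0,0,0,0,0,0,0.4,0,0,0,0,0,0,0.4,0,0,0,0,0,0,0.4,0,0,0,0,0,0,0.4,0,0,0,0,0,0,0.4,0,0,0,0,0,0]}}

```text
time_s: 10.35
tool_pos: [0.5311, 0.0241, 0.0122]
tool_rot: [-0.009, -0.081, 0.997, 0.002]
ft_force: [-15.0, -3.1, 17.7]
gripper_width: 0.0598
finger_force: 9.2
```

Run:
```python
from h import *
p,st,M=status();print(st["finger_force"],st["torque"])
cv2.imwrite("pics/s6.png",cv2.resize(env.get_image("side")[170:270,200:350,::-1],None,fx=5,fy=5,interpolation=cv2.INTER_CUBIC))
```

```text
10.35 tcp stage [-12.   34.7  12.2] yaw err deg 0.23 tilt [-0.019  0.002 -1.   ] F [-15.   -3.1  17.7] w 0.0598
9.155740057176445 [-0.24579864  2.52004361  0.23422571]
```

View pics/s6.png

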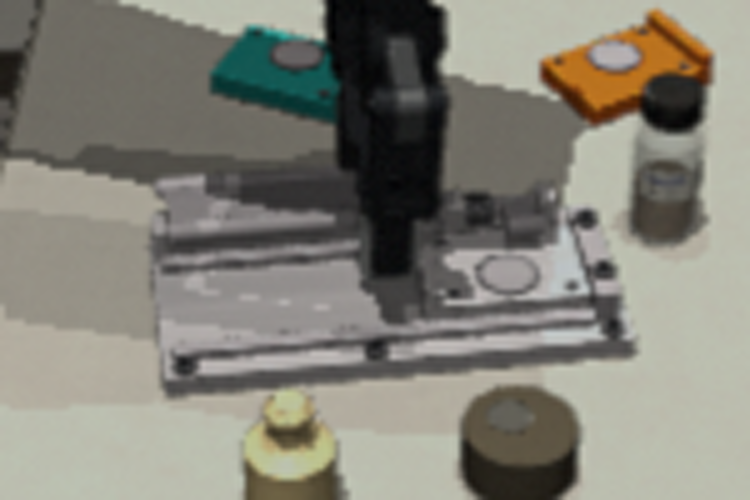

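The tool stalled at stage x = -12 with 15 N, and the carrier front sits against the stop at (590,280). It is home. Next: back off from the rim while still holding the paddle, then lift.

{"api": "apply_moves", "payload": {"steps": [0.4,0.1,0,0,0,0,0,0.4,0.1,0,0,0,0,0,0.4,0.1,0,0,0,0,0,0.4,0,0,0,0,0,0,0.4,0,0,-0.1,0,0,0,0.4,0,0,-0.1,0,0,0,0.4,0,0,-0.1,0,0,0,0.4,0,0,-0.1,0,0,0,0.4,0,0,-0.2,0,0,0,0.4,0,0,-0.2,0,0,0]}}

```text
time_s: 11.23
tool_pos: [0.5277, 0.0217, 0.0367]
tool_rot: [-0.001, -0.08, 0.997, 0.0]
ft_force: [0.5, 0.5, 0.5]
gripper_width: 0.06
finger_force: 0.0
```

{"api": "apply_moves", "payload": {"steps": [0.4,0,0,-0.5,0,0,0,0.4,0,0,-0.5,0,0,0,0.4,0,0,-0.5,0,0,0,0.4,0,0,-0.5,0,0,0,0.4,0.5,0,-0.5,0,0,0,0.4,0.5,0,-0.5,0,0,0,0.4,0.5,0,-0.5,0,0,0,0.4,0,0,0,0,0,0,0.4,0,0,0,0,0,0,0.4,0,0,0,0,0,0]}}

```text
time_s: 12.07
tool_pos: [0.4845, 0.0146, 0.1419]
tool_rot: [-0.0, -0.079, 0.997, -0.0]
ft_force: [0.4, -0.1, 0.1]
gripper_width: 0.0594
finger_force: 0.0
```

Run:
```python
from h import *
p,st,M=status()
a=cv2.resize(env.get_image("side")[170:270,200:350,::-1],None,fx=4,fy=4,interpolation=cv2.INTER_CUBIC)
cv2.imwrite("pics/s7.png",a)
for x in(27,30,32): print(x,(proj("side",w(p,[(x,0,20),(x-30,-20,26)]))-[200,170])*4)
```

```text
12.07 tcp stage [-59.5  32.6 141.9] yaw err deg 0.08 tilt [-0. -0. -1.] F [ 0.4 -0.1  0.1] w 0.0594
27 [[390.78881529 209.73006161]
 [332.39308891 232.83727925]]
30 [[397.27074287 209.23311263]
 [339.06785706 232.31945513]]
32 [[401.58928503 208.90197492]
 [343.51491245 231.97439248]]
```

View pics/s7.png

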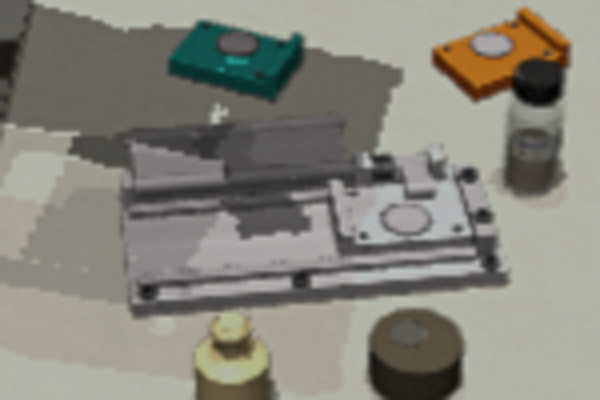

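The carrier's front is at the stop (470,240), the rim edge is at (335,215), the toe (418,190) rests on the carrier, and all three bystanders are standing. Handing in.

```bash
python3 -c "
from plant import env
print(env.sign_off())"
```

```text
the job is handed in; nothing more can be done
None
```

I pushed the carrier home against the stop with the paddle held down, then let the toe down to clamp it; the puck, vial and weight are still standing, and the job was handed in at about 12 s (no verdict was returned).

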